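Tip the bobbins out of the flap-front caddy

ROBOT

A 6-joint arm with a two-finger parallel gripper is mounted at the origin on the work surface; the furniture and walls round the work are solid. World frame = base frame: x ahead of the robot, y to its left, z up, the work surface at z = 0. Lengths are in m, angles in rad, forces in N, time in s.
With the tool pointing down it reaches from about 0.275 to 0.825 m from the base axis. Payload 5.2 kg.
Tool frame: the origin (TCP) lies on the mounting face of the last link; the fingertips stand 186 mm ahead of it and the grasp point (between the pads) lies 167 mm ahead of it; z points along the fingers, y is the line along which they close (so a half turn about z gives the same grasp; the last joint's range is limited). The gripper opens to 93 mm and grips with 3 to 60 N. Pads are 15 mm wide; open, the fingers measure 128 mm over their backs; the gripper's body (75 mm by 188 mm) begins 65 mm behind the grasp point.
Start: joints at [-1.487, 0.259, 1.535, -0, 1.348, -0.203], TCP at [0.156, -0.528, 0.405] pointing down, gripper open.
Joint ranges: [-3.14, 3.14], [-0.91, 2.08], [0.19, 2.58], [-1.22, 4.36], [0.22, 2.71], [-3.12, 3.12]. Speed limits (rad/s): [2.57, 2.57, 3.14, 3.14, 3.14, 3.14].

INTERFACE

Orientations are given as [roll, pitch, yaw] about the fixed x, y, z axes, in that order (R = Rz(yaw) Ry(pitch) Rx(roll)).
In Python, from station import arm, capture gives the robot as it stands.
- The arm moves only by the tool play_rows, never from a script. Its argument "moves" is a list of rows, each a list of 7 numbers: the opening in per cent of the stroke, from 0 (shut) to 100 (fully open), then the shift along the tool's x, y, z in mm, then the turn, a rotation vector about the tool's x, y, z in degrees. A call has 1 to 12 rows; each row is the pose to reach, as a shift and turn from the pose commanded when the call began, along the tool's axes at that moment; what a row does not reach only later rows make up. A row lasts 1/8 s, in which the tool goes at most 62.5 mm and 10.7 degrees, less where a joint would pass 70% of its speed; a pose out of reach is approached as far as the arm can. A call with a gripper value outside its range is refused whole. The fingers move at their own pace and stop on an object; the grip force is fixed at half the most. Time passes only in rows, so rows that repeat a pose let the fingers close. It gives the time, the measured TCP pose, the force, the opening and the grip force at its end, in the units of the state.
- arm.read_state(): the state, without advancing time (a new reading comes with each control period).
- capture(name): name is "side" or "top"; returns a dict with "frame" (384x512x3 uint8, red, green, blue), "intrinsics" (3x3 intrinsics, pixels), "rvec" (rotation vector, rad) and "tvec" (3), from world to camera coordinates, as OpenCV has them. Camera axes: x right, y down, z forward; pixel columns grow to the right and rows downward; lengths in m; the calibration is good to about 2 mm. A picture is of the moment at which its call begins. There is no depth.
- arm.hand_in(): hands the job in; it is judged then, once.
The state is a dict: "clock": time; "q": joint angles; "qd": joint speeds; "joint_torque": joint torques, N m; "position": TCP position; "eef_rot": TCP orientation; "ft_force": force on the tool from outside, world axes, zero at the start; "moment": the same for the moment, N m; "gripper_width": finger opening in m; "finger_force": force on a finger pad.
Only numpy, scipy, OpenCV 4.12 (cv2) and the standard library are available. Lean on these libraries where they do the work, as an engineer would, in place of code of your own. Each camera call takes 0.05 s, during which the arm holds its last target. There are 200 camera calls.

TASK

The machine needs fresh bobbins: take the notions caddy by its wooden handle, hold its front lip low over the green bowl and tip it just far enough that the flap swings open and all three bobbins slide out into the bowl. Do not tip it so far that the thimble could leave the open pocket at the back. Then stand the caddy upright on the counter again, clear of the bowl, with its flap shut, and leave the bowl and the other things standing as they were.

Things in the scene. Friction and masses are not known exactly. Their poses are not given: they have to be found in the camera images.
- caddy: Grey sheet-metal caddy, 84 long (x) x 60 wide x 43 mm high, wooden handle on its roof (79 mm in all), 0.33 kg. Origin: underside, floor from x = -44 to +40 mm; the steel flap faces its own -x. Roofed front compartment (50 x 55 mm, smooth floor) with three bobbins; open back pocket with a thimble. Bobbins start to slide at about 25 degrees front-down; 45 degrees empties it.
- caddy_handle (a point): Middle of the wooden hand rail, at (-2, 0, +68) mm in the caddy's frame: a flat rail 14 mm thick (x), 60 mm long (y), 22 mm high, its top at 79 mm, on two posts; a 14 mm hand slot lies between rail and roof. The point's axes are the caddy's.
- caddy_lip (a point): Middle of the front edge of the caddy's floor, where the bobbins leave, at (-44, 0, +3) mm in the caddy's frame.
- caddy_pocket (a point): Middle of the floor of the open-topped back pocket, at (+26, 0, +3) mm in the caddy's frame; the pocket is 23 mm deep in x, 55 mm wide, its back wall 33 mm high.
- flap (a joint): Angle of the steel front flap (60 x 37 mm), hinged freely along its top edge 41 mm up, in rad: 0 shut, growing as its lower edge swings outward. The front leans back 15 degrees, so the flap hangs shut by its own weight when the caddy stands and swings open when the front is tipped down farther than that.
- green_bowl: Green plastic bowl, 112 mm across the rim, 52 mm high, about 70 mm across its foot, 0.15 kg, open and empty. Origin: middle of its underside.
- bobbin_1: Steel bobbin, 21 mm across, 11 mm high, in the caddy behind the flap; origin: middle of one face.
- bobbin_2: Steel bobbin like bobbin_1.
- bobbin_3: Steel bobbin like bobbin_1.
- thimble: Thimble, 18 mm across, 22 mm high, standing in the caddy's back pocket; origin: middle of its underside.
- spool_4: Bystander: wooden spool of green thread, 38 mm across, 50 mm high; origin: middle of its underside.
- tag_pack_2: Bystander: tied pack of tags, 49 x 93 x 23 mm; origin: middle of its underside.
- tape_roll: Bystander: rolled yellow tape measure, 59 mm across, 16 mm high; origin: middle of its underside.
Things that resemble listed ones, but are neither listed nor needed, are in the scene too. What is shaped like the green_bowl but yellow is not meant.

How it is judged:
By the outcome, as a careful person would: the job done as asked, in the order asked, and still so for the second after the job is handed in, with the robot touching nothing.
It also fails if it takes over 58 s, if anything falls off the work surface, if the arm or the gripper's body presses on something with over 40 N, if the wrist force passes 120 N, or if a joint passes its speed limit or range.

## Working session

There is one attempt and no reset: what is moved stays moved. The work goes in short steps, Python scripts to look and compute and a tool call to move; the robot and the scene stay as the last step left them, time stands still between calls to the robot, and variables do not carry over. Pictures are saved under pics/ and viewed, at most 10 in all, crops included, and the job is handed in when it is done.

Besides the shell and the picture viewer there is one more tool, called after ">>>" by a JSON object that holds its "method" and its "body", one argument or row to a line. play_rows: Moves the arm, as the interface text tells. Its arguments: {"type":"object","properties":{"moves":{"type":"array"}},"required":["moves"]}

```bash
mkdir -p pics
cat > h.py <<'E'
import numpy as np, cv2
from station import arm, capture
from scipy.spatial.transform import Rotation as Ro
def snap(n,f,crop=None,s=1):
    c=capture(n); im=c["frame"][:,:,::-1]
    np.savez('pics/cal_%s.npz'%n,K=c["intrinsics"],r=c["rvec"],t=c["tvec"])
    if crop: im=im[crop[1]:crop[3],crop[0]:crop[2]]
    cv2.imwrite('pics/'+f,cv2.resize(np.ascontiguousarray(im),None,fx=s,fy=s,interpolation=cv2.INTER_CUBIC))
def cal(n):
    d=np.load('pics/cal_%s.npz'%n); return d['K'],cv2.Rodrigues(d['r'].reshape(3,1))[0],d['t'].reshape(3)
def px2w(n,uv,z):
    K,R,t=cal(n); d=R.T@np.linalg.solve(K,[uv[0],uv[1],1.]); o=-R.T@t
    return o+d*(z-o[2])/d[2]
def w2px(n,p):
    K,R,t=cal(n); c=K@(R@np.array(p,float)+t); return c[:2]/c[2]
E
python3 -c "
from h import *
snap('top','t0.png',s=1.5);snap('side','s0.png',s=1.5)
for n in('top','side'):
  K,R,t=cal(n);print(n,K[0,0],-R.T@t,R[2])
s=arm.read_state();print(s)"
```

```text
top 456.1799081866303 [0.34300144 0.00450573 1.15105911] [ 0.1922904  -0.01961946 -0.98114193]
side 358.83719148145605 [0.3079354  0.81798528 0.49672006] [ 0.28289017 -0.85052264 -0.44337838]
{'clock': 0.1, 'q': array([-1.48678857e+00,  2.59286538e-01,  1.53594421e+00, -2.54250360e-05,
        1.34801719e+00, -2.02781455e-01]), 'qd': array([-0.00027741, -0.00107476, -0.00212333,  0.00159826,  0.00128591,
       -0.00053886]), 'joint_torque': array([ 1.99091133e-03, -4.38212550e+01, -2.84644747e+01,  7.20574544e-02,
        3.62424413e-02, -5.71356748e-05]), 'position': array([ 0.15559287, -0.52734089,  0.40400357]), 'eef_rot': array([-3.13996629e+00, -3.09086644e-04,  2.86794603e-01]), 'ft_force': array([0.14124643, 0.51145167, 0.14026474]), 'moment': array([-0.01067446, -0.00407672, -0.02103056]), 'finger_force': 0.0, 'gripper_width': 0.09287301321923529}
```

View pics/t0.png

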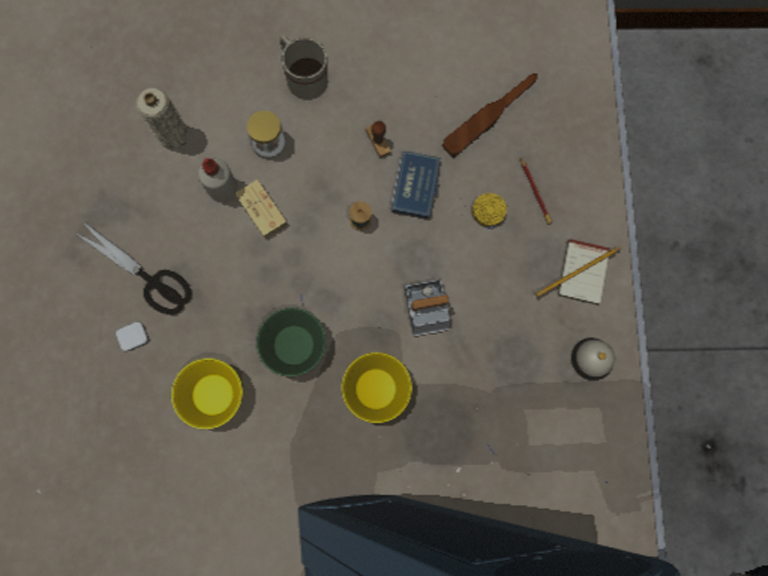

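View pics/s0.png

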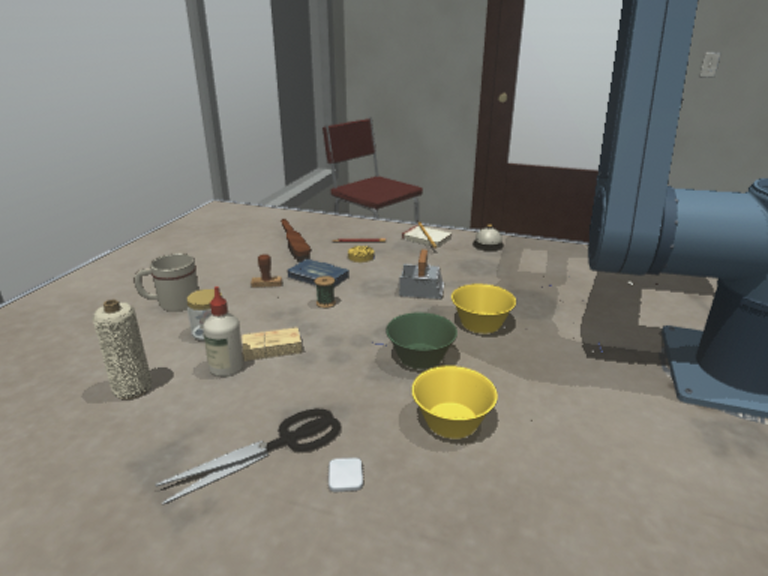

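The top view shows the caddy near (428,305), with its rail roughly along world y. The green bowl is at (292,343), yellow bowls are at (208,394) and (377,388), and the spool is at (360,213). I'll enlarge the caddy to see which way it faces.

```bash
python3 -c "
from h import *
c1=capture('top')['frame'][175:235,255:315,::-1];c2=capture('side')['frame'][150:210,250:310,::-1]
im=np.hstack([cv2.resize(np.ascontiguousarray(c),(400,400),interpolation=cv2.INTER_CUBIC) for c in(c1,c2)])
cv2.imwrite('pics/c1.png',np.clip(im*1.6,0,255))"
```

```text
[ WARN:0@2.474] global loadsave.cpp:1063 imwrite_ Unsupported depth image for selected encoder is fallbacked to CV_8U.
```

View pics/c1.png

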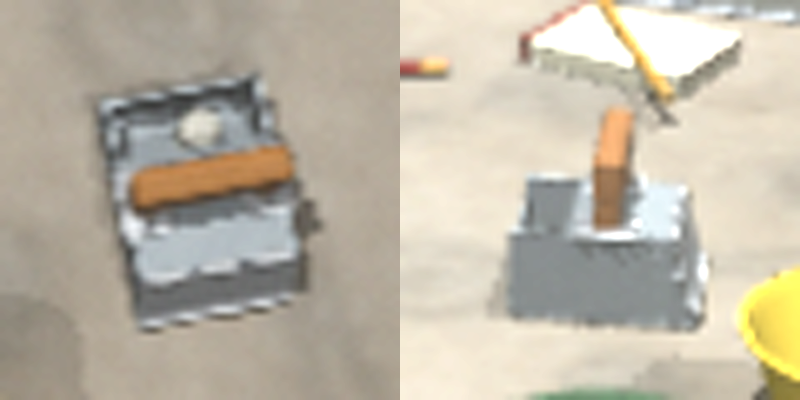

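The flap faces the robot (world -x) and the thimble sits on the far side. Now I'll work out the positions.

```bash
python3 -c "
from h import *
f=lambda a:(a[0]/6.6667+255,a[1]/6.6667+175)
a=px2w('top',f((136,190)),.079);b=px2w('top',f((290,164)),.079)
print('rail',a,b,(a+b)/2,np.degrees(np.arctan2(*(-(b-a))[[1,0]])))
# footprint: front corners floor
p=[px2w('top',f(q),.002) for q in((140,330),(305,293))]
print('front',p)
g=lambda a:(a[0]/1.5,a[1]/1.5)
print('green rim',px2w('top',g((292,343)),.052),'foot',px2w('top',g((294,347)),.003))
for q in((208,394),(377,388)):print('yel',px2w('top',g(q),.052))
print('spool',px2w('top',g((360,211)),.05),'tape',px2w('top',g((490,210)),.01), 'tag',px2w('top',g((262,208)),.02))
c=(a+b)/2; print(w2px('side',c)*1.5)
"
```

```text
rail [ 0.53237301 -0.08448868  0.079     ] [ 0.54112889 -0.14015372  0.079     ] [ 0.53675095 -0.1123212   0.079     ] 98.93914500762372
front [array([ 0.49184105, -0.09088161,  0.002     ]), array([ 0.50518136, -0.15438377,  0.002     ])]
green rim [0.47797819 0.11029356 0.052     ] foot [0.47719285 0.11161486 0.003     ]
yel [0.39864003 0.24267663 0.052     ]
yel [ 0.40399842 -0.025356    0.052     ]
spool [ 0.69933123 -0.00216049  0.05      ] tape [ 0.71167045 -0.2294226   0.01      ] tag [0.71623576 0.16631572 0.02      ]
[424.07339772 254.24961184]
```

```bash
cat >> h.py <<'E'
def toolR(yaw,tip=0): # yaw = caddy yaw deg (tool y = caddy x, tool x = caddy y); tip = front-down deg
    x=np.radians(yaw); ex=np.array([np.cos(x),np.sin(x),0]); ey=np.array([-ex[1],ex[0],0])
    return np.array([ey,ex,[0,0,-1.]]).T@Ro.from_euler('x',-tip,degrees=True).as_matrix()
def state():
    s=arm.read_state(); return s['position'],Ro.from_euler('xyz',s['eef_rot']).as_matrix(),s
def row(p,R):
    p0,R0,s=state()
    return np.round(np.r_[1000*R0.T@(np.array(p)-p0),np.degrees(Ro.from_matrix(R0.T@R).as_rotvec())],1).tolist()
def lipTCP(lip,yaw,tip,off=(42,65)): # tcp for lip position; off: grasp minus lip in caddy x,z mm
    R=toolR(yaw,tip); # caddy axes: x=R[:,1], z=-R[:,2]
    g=np.array(lip)+(off[0]*R[:,1]-off[1]*R[:,2])/1000
    return g-.167*R[:,2],R
E
python3 -c "
from h import *
lip=np.array([.478,.110,.065])+.027*np.r_[np.cos(.17),np.sin(.17),0]
p,R=lipTCP(lip,9.7,45);print(p,row(p,R))"
```

```text
[0.37218124 0.09193133 0.25874726] [382.9, -532.6, 146.2, -36.7, 32.5, -78.7]
```

>>> {"method": "play_rows", "body": {
  "moves": [
    [100, 383, -533, 146, -36.7, 32.5, -78.7],
    [100, 383, -533, 146, -36.7, 32.5, -78.7],
    [100, 383, -533, 146, -36.7, 32.5, -78.7],
    [100, 383, -533, 146, -36.7, 32.5, -78.7],
    [100, 383, -533, 146, -36.7, 32.5, -78.7],
    [100, 383, -533, 146, -36.7, 32.5, -78.7],
    [100, 383, -533, 146, -36.7, 32.5, -78.7],
    [100, 383, -533, 146, -36.7, 32.5, -78.7],
    [100, 383, -533, 146, -36.7, 32.5, -78.7],
    [100, 383, -533, 146, -36.7, 32.5, -78.7],
    [100, 383, -533, 146, -36.7, 32.5, -78.7],
    [100, 383, -533, 146, -36.7, 32.5, -78.7]
  ]
}}

```text
clock: 1.7
position: [0.3723, 0.094, 0.2585]
eef_rot: [2.357, 0.002, 1.743]
ft_force: [-0.0, -1.2, 0.7]
gripper_width: 0.0929
finger_force: 0.0
```

```bash
python3 -c "
from h import *
print(state()[2]['q']);print(row([.5367,-.1123,.315],toolR(9.7)))"
```

```text
[-0.16056541  0.02186779  2.44217478  1.89378023  0.24438823 -2.14396778]
[-231.4, 129.3, 49.7, 44.9, 0.0, 0.2]
```

>>> {"method": "play_rows", "body": {
  "moves": [
    [100, -231, 129, 50, 44.9, 0, 0],
    [100, -231, 129, 50, 44.9, 0, 0],
    [100, -231, 129, 50, 44.9, 0, 0],
    [100, -231, 129, 50, 44.9, 0, 0],
    [100, -231, 129, 50, 44.9, 0, 0],
    [100, -231, 129, 50, 44.9, 0, 0],
    [100, -231, 129, 50, 44.9, 0, 0],
    [100, -231, 129, 50, 44.9, 0, 0],
    [100, -231, 129, 50, 44.9, 0, 0]
  ]
}}

```text
clock: 2.82
position: [0.5371, -0.1152, 0.3146]
eef_rot: [3.139, 0.002, 1.74]
ft_force: [-0.9, 0.4, -1.1]
gripper_width: 0.093
finger_force: 0.0
```

```bash
python3 -c "
from h import *
print(state()[2]['q']);print(row([.5367,-.1123,.235],toolR(9.7)))
c1=capture('side')['frame'][100:220,220:340,::-1].astype(float)*1.3
c2=capture('top')['frame'][150:270,230:350,::-1].astype(float)*1.6
cv2.imwrite('pics/c2.png',np.clip(np.hstack([cv2.resize(c,(400,400),interpolation=2) for c in (c2,c1)]),0,255).astype('uint8'))"
```

```text
[-4.14248860e-01  3.33386726e-01  1.66479999e+00 -2.61786652e-04
  1.14045597e+00 -5.83309411e-01]
[3.1, -0.1, 79.6, 0.1, 0.1, -0.0]
```

View pics/c2.png

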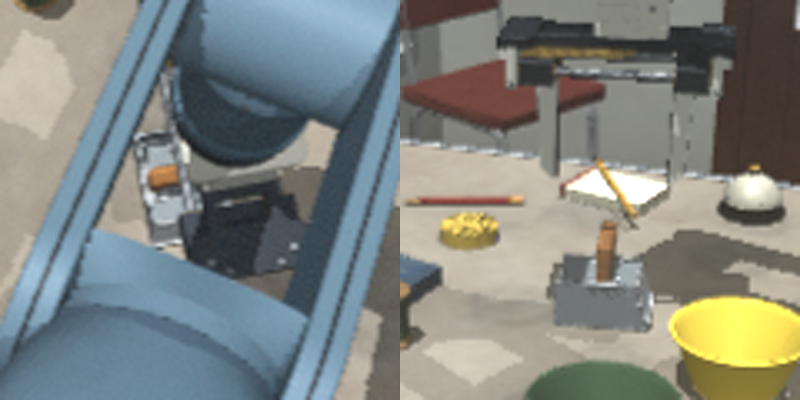

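The side view shows the fingers at crop x=548 and 678, straddling the rail at 607. They're centred, so I'll descend and close.

>>> {"method": "play_rows", "body": {
  "moves": [
    [100, 3, 0, 50, 0, 0, 0],
    [100, 3, 0, 79, 0, 0, 0],
    [100, 3, 0, 79, 0, 0, 0],
    [0, 3, 0, 79, 0, 0, 0],
    [0, 3, 0, 79, 0, 0, 0],
    [0, 3, 0, 79, 0, 0, 0],
    [0, 3, 0, 79, 0, 0, 0],
    [0, 3, 0, 79, 0, 0, 0],
    [0, 3, 0, 79, 0, 0, 0],
    [0, 3, 0, 79, 0, 0, 0]
  ]
}}

```text
clock: 4.18
position: [0.5356, -0.1113, 0.2359]
eef_rot: [3.14, 0.002, 1.741]
ft_force: [-0.0, 0.6, 0.4]
gripper_width: 0.0279
finger_force: 0.0
```

```bash
python3 -c "
from h import *
lip=np.array([.478,.110,.070])+.027*np.r_[np.cos(.17),np.sin(.17),0]
up=state()[0]+[0,0,.09]
print(row(up,toolR(9.7)))
for z,t in((.09,0),(.07,0)):
  l=lip.copy();l[2]=z;p,R=lipTCP(l,9.7,t);print(p,row(p,R))"
```

```text
[-0.2, 0.1, -90.0, 0.1, 0.1, 0.0]
[0.54601033 0.12164448 0.322     ] [227.7, 49.8, -86.4, 0.1, 0.1, 0.0]
[0.54601033 0.12164448 0.302     ] [227.7, 49.7, -66.4, 0.1, 0.1, 0.0]
```

Still closing (27.9 mm), so I'll hold the pose longer.

>>> {"method": "play_rows", "body": {
  "moves": [
    [0, 0, 0, 0, 0, 0, 0],
    [0, 0, 0, 0, 0, 0, 0],
    [0, 0, 0, 0, 0, 0, 0],
    [0, 0, 0, 0, 0, 0, 0],
    [0, 0, 0, 0, 0, 0, 0]
  ]
}}

```text
clock: 4.8
position: [0.5357, -0.1113, 0.2361]
eef_rot: [3.14, 0.002, 1.741]
ft_force: [1.2, 0.2, -1.8]
gripper_width: 0.0139
finger_force: 30.0
```

>>> {"method": "play_rows", "body": {
  "moves": [
    [0, 0, 0, -8, 0, 0, 0],
    [0, 0, 0, -25, 0, 0, 0],
    [0, 0, 0, -50, 0, 0, 0],
    [0, 0, 0, -72, 0, 0, 0],
    [0, 8, 2, -84, 0, 0, 0],
    [0, 25, 6, -86, 0, 0, 0],
    [0, 50, 11, -86, 0, 0, 0],
    [0, 80, 18, -86, 0, 0, 0],
    [0, 112, 25, -86, 0, 0, 0],
    [0, 144, 32, -86, 0, 0, 0],
    [0, 175, 39, -86, 0, 0, 0],
    [0, 202, 45, -86, 0, 0, 0]
  ]
}}

```text
clock: 6.3
position: [0.5446, 0.098, 0.3204]
eef_rot: [-3.14, 0.001, 1.742]
ft_force: [-0.3, 0.2, -3.9]
gripper_width: 0.0138
finger_force: 30.0
```

>>> {"method": "play_rows", "body": {
  "moves": [
    [0, 16, 3, 0, 0, 0, 0],
    [0, 24, 5, 0, 0, 0, 0],
    [0, 26, 5, 0, 0, 0, 0],
    [0, 26, 5, 0, 0, 0, 0]
  ]
}}

```text
clock: 6.8
position: [0.5462, 0.1215, 0.3216]
eef_rot: [3.14, 0.002, 1.74]
ft_force: [0.2, 0.0, -4.9]
gripper_width: 0.0138
finger_force: 30.0
```

```bash
python3 -c "
from h import *
snap('side','s2.png',(200,100,400,250),4);snap('top','t2.png')
L=np.array([.478,.110,0])
for t,z,b in((0,.07,27),(12,.070,27),(20,.070,27),(27,.07,27),(33,.070,27),(38,.070,27),(42,.070,27),(45,.07,27)):
  p,R=lipTCP(L+[0,0,z]+b/1000*np.r_[np.cos(.17),np.sin(.17),0],9.7,t);print(t,p.round(3),row(p,R))"
```

```text
0 [0.546 0.122 0.302] [0.5, -0.2, 19.7, 0.1, 0.1, -0.0]
12 [0.498 0.113 0.306] [0.4, -49.4, 15.9, -11.9, 0.1, -0.0]
20 [0.465 0.108 0.302] [0.4, -82.1, 19.2, -19.9, 0.1, -0.0]
27 [0.438 0.103 0.296] [0.4, -110.2, 25.7, -26.9, 0.1, 0.0]
33 [0.415 0.099 0.287] [0.4, -133.4, 34.0, -32.9, 0.1, 0.0]
38 [0.396 0.096 0.279] [0.5, -152.0, 42.8, -37.9, 0.1, 0.0]
42 [0.382 0.094 0.271] [0.5, -166.3, 50.9, -41.9, 0.1, 0.0]
45 [0.372 0.092 0.264] [0.5, -176.7, 57.7, -44.9, 0.1, 0.0]
```

View pics/s2.png

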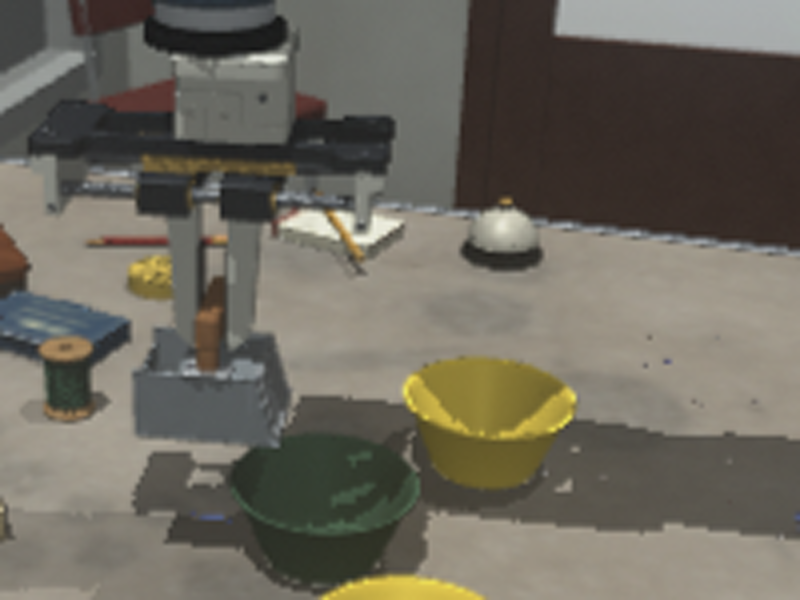

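>>> {"method": "play_rows", "body": {
  "moves": [
    [0, 0, -10, 17, -2, 0, 0],
    [0, 0, -29, 17, -7, 0, 0],
    [0, 0, -49, 16, -12, 0, 0],
    [0, 0, -66, 17, -16, 0, 0],
    [0, 0, -82, 19, -20, 0, 0],
    [0, 0, -82, 19, -20, 0, 0]
  ]
}}

```text
clock: 7.65
position: [0.4638, 0.1075, 0.3022]
eef_rot: [2.793, 0.001, 1.739]
ft_force: [1.1, 0.3, -5.2]
gripper_width: 0.0137
finger_force: 30.0
```

```bash
python3 -c "
from h import *
ex=np.r_[np.cos(.17),np.sin(.17),0];ey=np.r_[-ex[1],ex[0],0]
l=np.array([.478,.11,.09])+.027*ex
print('pred corner in s2', (w2px('side',l+.03*ey-[0,0,.003])-[200,100])*4)
print('rim',[((w2px('side',np.array([.478,.11,.052])+.056*np.array(d))-[200,100])*4).round() for d in((1,0,0),(-1,0,0),(0,1,0),(0,-1,0))])
print(state()[2]['q'].round(2))
snap('side','s3.png',(200,100,400,250),4)
L=np.array([.478,.110,0])
for t in (20,24,28,32,36,39,42,45):
  p,R=lipTCP(L+[0,0,.07]+.027*ex,9.7,t);print(t,row(p,R))"
```

```text
pred corner in s2 [279.49307229 446.35613314]
rim [array([240., 460.]), array([423., 492.]), array([304., 526.]), array([353., 431.])]
[-0.03  0.14  2.    0.11  0.67 -0.28]
20 [0.2, 0.2, 0.4, 0.0, 0.1, 0.0]
24 [0.2, -16.1, -2.0, -4.0, 0.1, 0.0]
28 [0.2, -32.5, -3.2, -8.0, 0.1, 0.0]
32 [0.2, -49.0, -3.3, -12.0, 0.1, 0.0]
36 [0.2, -65.4, -2.2, -16.0, 0.1, 0.0]
39 [0.2, -77.6, -0.6, -19.0, 0.1, 0.0]
42 [0.2, -89.8, 1.6, -22.0, 0.1, 0.0]
45 [0.2, -101.8, 4.4, -25.0, 0.1, 0.0]
```

View pics/s3.png

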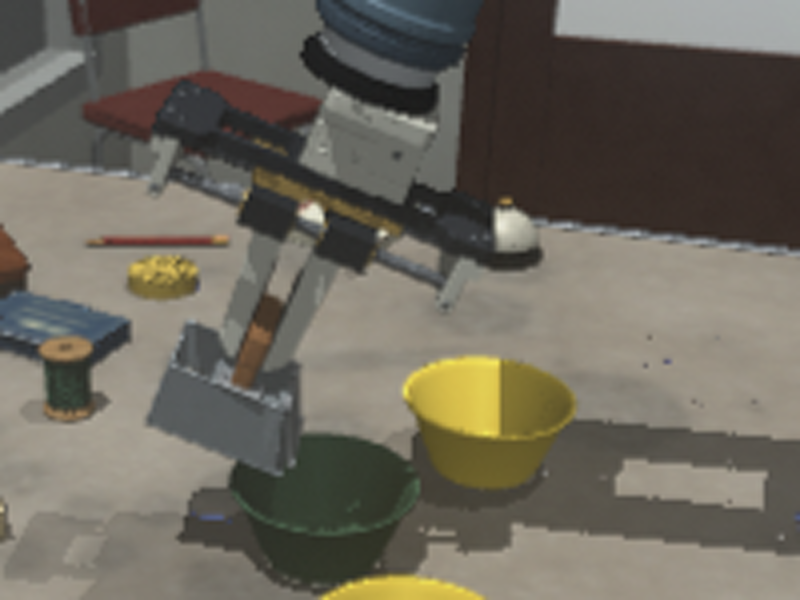

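>>> {"method": "play_rows", "body": {
  "moves": [
    [0, 0, -16, -1, -4, 0, 0],
    [0, 0, -32, -1, -8, 0, 0],
    [0, 0, -48, 0, -12, 0, 0],
    [0, 0, -63, 1, -16, 0, 0],
    [0, 0, -75, 3, -19, 0, 0],
    [0, 0, -87, 6, -22, 0, 0],
    [0, 0, -87, 6, -22, 0, 0],
    [0, 0, -87, 6, -22, 0, 0],
    [0, 0, -87, 6, -22, 0, 0],
    [0, 0, -87, 6, -22, 0, 0]
  ]
}}

```text
clock: 8.95
position: [0.3874, 0.0919, 0.2679]
eef_rot: [2.406, -0.001, 1.744]
ft_force: [0.2, 0.2, -4.0]
gripper_width: 0.0135
finger_force: 30.0
```

```bash
python3 -c "
from h import *
print(state()[2]['q'].round(2))
a=capture('side')['frame'][100:250,210:360,::-1].astype(float)*1.4
b=capture('top')['frame'][160:280,140:260,::-1].astype(float)*2
cv2.imwrite('pics/c4.png',np.clip(np.hstack([cv2.resize(c,(400,400),interpolation=2) for c in (b,a)]),0,255).astype('uint8'))"
```

```text
[-0.15  0.02  2.38  1.41  0.22 -1.65]
```

View pics/c4.png

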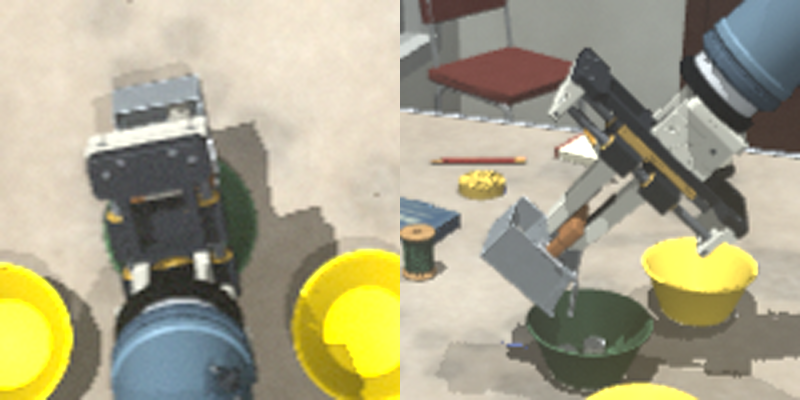

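At least one or two bobbins show in the bowl at crop (597,345). I'll zoom in to count them.

```bash
python3 -c "
from h import *
a=capture('side')['frame'][190:250,250:320,::-1].astype(float)*1.8
cv2.imwrite('pics/c5.png',np.clip(cv2.resize(a,(700,600),interpolation=2),0,255).astype('uint8'))"
```

```text
(no output)
```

View pics/c5.png

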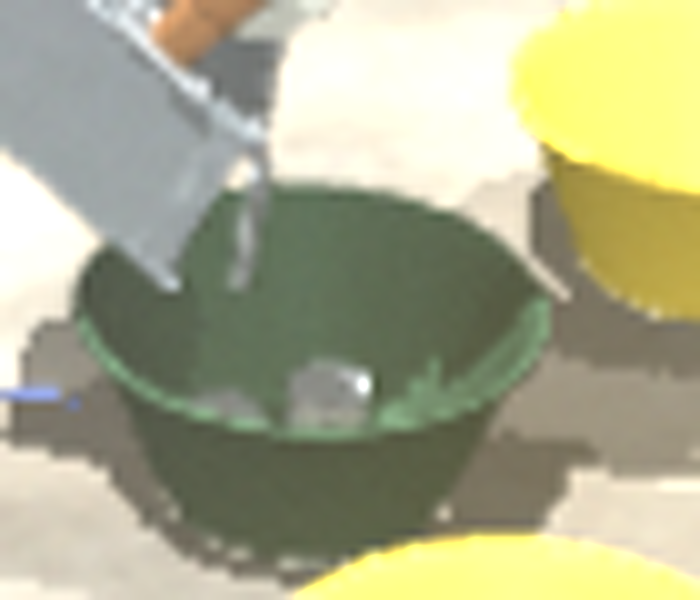

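```bash
python3 -c "
from h import *
ex=np.r_[np.cos(.17),np.sin(.17),0]
p,R=lipTCP(np.array([.479,.11,.067])+.027*ex,9.7,45.5);print(row(p,R))"
```

```text
[2.4, -16.8, -4.2, -3.4, -0.2, 0.1]
```

>>> {"method": "play_rows", "body": {
  "moves": [
    [0, 2, -8, -2, -1.7, 0, 0],
    [0, 2, -17, -4, -3.4, 0, 0],
    [0, 2, -17, -4, -3.4, 0, 0],
    [0, 2, -17, -4, -3.4, 0, 0],
    [0, 2, -17, -4, -3.4, 0, 0],
    [0, 2, -17, -4, -3.4, 0, 0],
    [0, 2, -17, -4, -3.4, 0, 0],
    [0, 2, -17, -4, -3.4, 0, 0]
  ]
}}

```text
clock: 10.1
position: [0.3713, 0.0912, 0.2591]
eef_rot: [2.347, -0.001, 1.743]
ft_force: [-0.7, 0.6, -3.9]
gripper_width: 0.014
finger_force: 30.0
```

```bash
python3 -c "
from h import *
print(state()[2]['q'].round(3))
ex=np.r_[np.cos(.17),np.sin(.17),0]
for t,z in ((36,.07),(27,.07),(18,.072),(9,.08),(0,.09)):
  p,R=lipTCP(np.array([.479,.11,z])+.027*ex,9.7,t);print(t,row(p,R))
print(row([.536,-.111,.322],toolR(9.7)))"
```

```text
[-0.177  0.018  2.45   1.907  0.263 -2.168]
36 [0.3, 40.4, 7.9, 9.5, -0.2, 0.1]
27 [0.2, 74.1, 23.1, 18.5, -0.2, 0.1]
18 [0.1, 106.5, 42.0, 27.5, -0.2, 0.1]
9 [0.0, 139.6, 61.2, 36.5, -0.2, 0.1]
0 [-0.1, 169.9, 83.1, 45.5, -0.1, 0.2]
[-227.4, 134.5, 46.6, 45.5, -0.1, 0.2]
```

>>> {"method": "play_rows", "body": {
  "moves": [
    [0, 0, 20, 3, 4.7, 0, 0],
    [0, 0, 40, 8, 9.5, 0, 0],
    [0, 0, 58, 15, 14, 0, 0],
    [0, 0, 74, 23, 18.5, 0, 0],
    [0, 0, 91, 32, 23, 0, 0],
    [0, 0, 107, 42, 27.5, 0, 0],
    [0, 0, 123, 51, 32, 0, 0],
    [0, 0, 140, 61, 36.5, 0, 0],
    [0, 0, 155, 72, 41, 0, 0],
    [0, 0, 170, 83, 45.5, 0, 0],
    [0, 0, 170, 83, 45.5, 0, 0]
  ]
}}

```text
clock: 11.48
position: [0.5482, 0.1219, 0.3218]
eef_rot: [3.141, -0.001, 1.743]
ft_force: [-0.3, -0.1, -4.9]
gripper_width: 0.0136
finger_force: 30.0
```

```bash
python3 -c "
from h import *
print(row([.536,-.111,.322],toolR(9.7)))"
```

```text
[-227.3, -52.1, -0.6, 0.0, -0.1, 0.2]
```

>>> {"method": "play_rows", "body": {
  "moves": [
    [0, -8, -2, 0, 0, 0, 0],
    [0, -28, -6, 0, 0, 0, 0],
    [0, -58, -13, 0, 0, 0, 0],
    [0, -90, -21, 0, 0, 0, 0],
    [0, -125, -29, 0, 0, 0, 0],
    [0, -160, -37, 0, 0, 0, 0],
    [0, -190, -43, 0, 0, 0, 0],
    [0, -212, -48, 0, 0, 0, 0],
    [0, -224, -51, 0, 0, 0, 0],
    [0, -227, -52, 0, 0, 0, 0],
    [0, -227, -52, 0, 0, 0, 0]
  ]
}}

```text
clock: 12.85
position: [0.5344, -0.1106, 0.3219]
eef_rot: [3.141, -0.002, 1.743]
ft_force: [0.2, 0.8, -3.5]
gripper_width: 0.0136
finger_force: 30.0
```

```bash
python3 -c "
from h import *
b=capture('top')['frame'][195:265,160:230,::-1].astype(float)*2.2
a=capture('side')['frame'][120:220,230:330,::-1].astype(float)*1.5
cv2.imwrite('pics/c6.png',np.clip(np.hstack([cv2.resize(c,(400,400),interpolation=2) for c in (b,a)]),0,255).astype('uint8'))
print(state()[0],row([.536,-.111,.2365],toolR(9.7)))"
```

```text
[ 0.53465771 -0.11012533  0.32187541] [-1.2, 1.2, 85.4, 0.0, -0.1, 0.2]
```

View pics/c6.png

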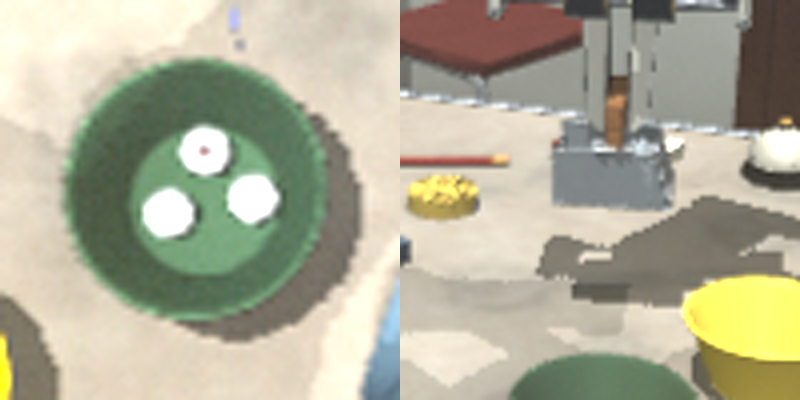

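All three bobbins lie in the bowl. I'll set the caddy down.

>>> {"method": "play_rows", "body": {
  "moves": [
    [0, 0, 0, 20, 0, 0, 0],
    [0, 0, 0, 45, 0, 0, 0],
    [0, 0, 0, 65, 0, 0, 0],
    [0, 0, 0, 76, 0, 0, 0],
    [0, 0, 0, 81, 0, 0, 0],
    [0, 0, 0, 83.5, 0, 0, 0],
    [0, 0, 0, 85, 0, 0, 0],
    [0, 0, 0, 85.5, 0, 0, 0],
    [0, 0, 0, 85.5, 0, 0, 0]
  ]
}}

```text
clock: 14.08
position: [0.5348, -0.1108, 0.2366]
eef_rot: [3.141, -0.001, 1.743]
ft_force: [-1.6, 1.1, -3.7]
gripper_width: 0.0138
finger_force: 30.0
```

>>> {"method": "play_rows", "body": {
  "moves": [
    [0, 0, 0, 0.6, 0, 0, 0],
    [0, 0, 0, 1, 0, 0, 0],
    [0, 0, 0, 1, 0, 0, 0]
  ]
}}

```text
clock: 14.45
position: [0.5348, -0.1107, 0.236]
eef_rot: [3.141, -0.001, 1.744]
ft_force: [-2.9, 1.6, 5.1]
gripper_width: 0.0137
finger_force: 30.0
```

Contact made. Releasing, then retreating upward.

>>> {"method": "play_rows", "body": {
  "moves": [
    [60, 0, 0, 0, 0, 0, 0],
    [60, 0, 0, 0, 0, 0, 0],
    [60, 0, 0, 0, 0, 0, 0],
    [60, 0, 0, 0, 0, 0, 0],
    [60, 0, 0, 0, 0, 0, 0],
    [60, 0, 0, 0, 0, 0, 0],
    [60, 0, 0, -15, 0, 0, 0],
    [60, 0, 0, -50, 0, 0, 0],
    [60, 0, 0, -100, 0, 0, 0],
    [60, 0, 0, -150, 0, 0, 0],
    [60, 0, 0, -150, 0, 0, 0]
  ]
}}

```text
clock: 15.82
position: [0.5357, -0.1112, 0.3911]
eef_rot: [3.133, 0.004, 1.744]
ft_force: [0.8, -1.1, -1.2]
gripper_width: 0.0557
finger_force: 0.0
```

```bash
python3 -c "
from h import *
b=capture('top')['frame'][150:270,150:310,::-1].astype(float)*1.8
a=capture('side')['frame'][130:250,210:370,::-1].astype(float)*1.4
cv2.imwrite('pics/c7.png',np.clip(np.hstack([cv2.resize(c,(400,300),interpolation=2) for c in (b,a)]),0,255).astype('uint8'))"
```

```text
(no output)
```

View pics/c7.png

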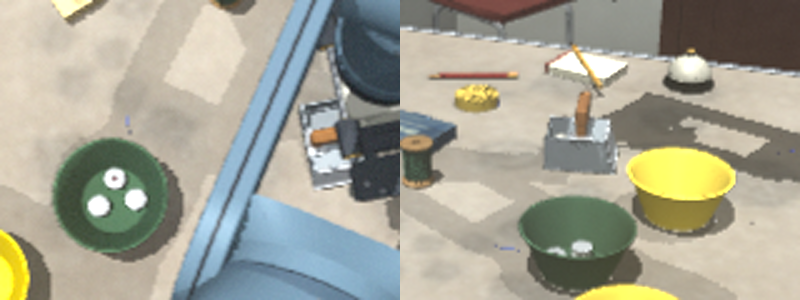

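The caddy stands upright with its flap shut, the three bobbins are in the bowl, and nothing else has moved. I'm handing in now.

```bash
python3 -c "
from station import arm
print(arm.hand_in())"
```

```text
the job is handed in; nothing more can be done
None
```

All three bobbins are in the green bowl, the caddy is back upright at its original spot with its flap shut, and I handed the job in at about 16 s; the thimble wasn't visible in the final pictures, but the tip never passed about 46°.

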